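Clear the bench gauge and close it on a walnut blank

TASK

Clear the bench gauge: lay the dusting brush, without dropping it, flat in the empty wide compartment of the tool tray, along the compartment. Then slide the dark walnut blank over the bench, never lifting it, lengthwise into the gauge until its end is home against the end stop. Last, gently slide the gauge's jaw shut until it bears on the blank and holds it square against the fixed jaw, leaving all other things alone.

Things in the scene. Friction and masses are not known exactly. Their poses are not given: they have to be found in the camera images.
- gauge: Low dark steel L-shaped gauge fixed to the bench; green bed flush with the bench. Origin: bench height, inner corner of fixed jaw (far) and end stop (right). x: away from the robot; y: along the fixed jaw to the open mouth. Fixed jaw: x 0..30, y -30..125 mm, 24 high. End stop: y -30..0, x -195..30 mm, 30 high with its beam. A blank in place fills x -80..0, y 0..120 mm.
- jaw_tab (a point): Top middle of the red upright tab on the sliding jaw, 64 mm above the bench: 12 mm thick along gauge x, 44 mm wide along y, standing 36 mm above the jaw's arm. It lies 13 mm behind the brass face, at gauge y = 45 mm; pushing it along gauge +x closes the jaw. The arm is 20 mm thick, 28 mm high and reaches from the end stop to gauge y = 85 mm.
- jaw: Aluminium sliding jaw with a brass face 85 mm long, 2 to 27 mm above the bench. Origin on that face, at bench height, in line with the end stop (gauge y = 0); axes as the gauge's. Its distance from the gauge origin along gauge x is the opening (116 to 130 mm at first; never beyond 132; 0 = shut). It slides with about 2.5 N along gauge x and stays where it is left.
- blank: Flat dark walnut blank, 80 mm (x) by 120 mm (y, its long way) by 20 mm thick, about 0.14 kg, lying on the bench left of the gauge. Origin at the centre of its underside.
- brush: Flat dusting brush, 170 mm long, 16 mm thick, about 70 g, lying partly in the gauge's bay. Brown wooden handle 24 mm wide, steel ferrule, black head 52 mm wide. Origin on the underside of the handle near the centre of mass: the grip point; x points to the head, which ends at x = 85 mm; the ferrule begins at x = 25 mm; the handle ends at x = -85 mm.
- tray: Shallow plywood tool tray, fixed to the bench, 220 (x) x 153 (y) mm, floor 4 mm thick, walls 5 mm thick and 18 mm high. Origin at the centre of its underside. It has two compartments along x: a wide empty one (blue liner) towards -y and a narrow one that holds the scraper towards +y.
- slot (a point): Centre of the floor of the wide empty compartment, 4 mm above the bench; the compartment is 210 mm long (x, same axes as the tray) and 88 mm wide (y), walls 14 mm above this floor.
- scraper: yellow-handled steel scraper lying in the narrow compartment of the tray, 185 x 36 x 14 mm; origin at the middle of its underside. Leave alone.
- tub: white tub of wax with a red lid, diameter 70 mm, 60 mm tall; origin at the centre of its underside. Leave alone.
- tape: yellow roll of tape lying flat, outer diameter 90 mm, 25 mm high; origin at the centre of its underside. Leave alone.
- offcut: brown wood offcut 50 x 130 x 30 mm; origin at the centre of its underside. Leave alone.
- screwdriver: screwdriver with a red handle, lying behind the gauge; its x axis points to the tip. Leave alone.
- hammer: hammer lying at the right; its x axis points to the head. Leave alone.
- mug: blue mug, 76 mm wide, 90 mm tall; origin at the centre of its underside. Leave alone.
- maple: pale maple blank, 80 x 120 x 20 mm, lying to the right of the gauge; not the one to be gauged. Origin at the centre of its underside. Leave alone.

How it is judged:
On the way, in this order (a step that is already met when the one before it is completed fails the run):
1. the brush lies flat in the wide compartment of the tray, let go (x of brush in the frame of slot between -0.03 and 0.03 m and y of brush in the frame of slot between -0.032 and 0.032 m and z of brush in the frame of slot below 0.006 m and angle between brush's own z axis and vertical below 0.08 rad and angle between the x axis of brush and the x axis of slot, either way round below 0.3 rad and contact force between the fingers and brush below 0.1 N and linear speed of brush below 0.05 m/s), for 0.2 s.
2. the blank is in the gauge with its end home against the end stop (within 8 mm), roughly straight (y of blank in the frame of gauge between 0.056 and 0.068 m and x of blank in the frame of gauge between -0.09 and -0.036 m and angle between the y axis of blank and the y axis of gauge, either way round below 0.15 rad), for 0.2 s.
3. the sliding jaw bears on the blank with at least 1 N while the blank lies against the fixed jaw (contact force between jaw and blank above 1 N and contact force between gauge and blank above 0.5 N and x of jaw in the frame of gauge above -0.083 m), for 0.1 s.
At the end, for the whole second after the job is handed in: Brush at rest, flat in the wide compartment (30 mm along, 32 mm across its centre, 0.3 rad); blank flat and at rest in the gauge, end within 8 mm of the end stop, square to 0.04 rad, within 4 mm of the fixed jaw; jaw closed on it, opening 80 mm within 3 mm (x of brush in the frame of slot between -0.03 and 0.03 m and y of brush in the frame of slot between -0.032 and 0.032 m and z of brush in the frame of slot below 0.006 m and angle between brush's own z axis and vertical below 0.08 rad and angle between the x axis of brush and the x axis of slot, either way round below 0.3 rad and linear speed of each of brush, blank below 0.02 m/s and y of blank in the frame of gauge between 0.056 and 0.068 m and x of blank in the frame of gauge between -0.044 and -0.036 m and angle between the y axis of blank and the y axis of gauge, either way round below 0.04 rad and angle between blank's own z axis and vertical below 0.04 rad and height (world z) of blank below 0.003 m and x of jaw in the frame of gauge between -0.083 and -0.077 m and linear speed of jaw below 0.01 m/s); the robot touches nothing.
It fails at once if the blank is lifted off the bench (12 mm) or tipped (height (world z) of blank above 0.012 m or angle between blank's own z axis and vertical above 0.2 rad).
It fails at once if the blank is squeezed by the jaw with more than 40 N (contact force between jaw and blank above 40 N).
It fails at once if the brush is dropped or thrown: faster than 0.6 m/s while not held (linear speed of brush above 0.6 m/s and contact force between the fingers and brush below 0.1 N).
It fails at once if another thing is moved by more than 40 mm (distance of any of scraper, tub, tape, offcut, screwdriver, hammer, mug, maple from where it was at the start of the episode above 0.04 m).
It also fails if it takes over 72 s, if anything falls off the work surface, if the arm or the gripper's body presses on something with over 40 N, if the wrist force passes 120 N, or if a joint passes its speed limit or range.

ROBOT

A 6-joint arm with a two-finger parallel gripper is mounted at the origin on the work surface. World frame = base frame: x ahead of the robot, y to its left, z up, the work surface at z = 0. Lengths are in m, angles in rad, forces in N, time in s.
With the tool pointing down it reaches from about 0.3 to 0.875 m from the base axis. Payload 6.4 kg.
Tool frame: the origin (TCP) lies midway between the tips of the shut fingers; the grasp point (between the pads) lies 19 mm behind it (manip.grasp_offset is the distance from the TCP to the grasp point, in m); z points along the fingers, y is the line along which they close (so a half turn about z gives the same grasp; the last joint's range is limited). The gripper opens to 88 mm and grips with 3 to 60 N. Pads are 18 mm wide; open, the fingers measure 123 mm over their backs; the gripper's body (75 mm by 187 mm) begins 45 mm behind the grasp point.
Start: joints at [-1.518, 0.181, 1.607, -0, 1.354, -0.206], TCP at [0.147, -0.556, 0.239] pointing down, gripper open.
Joint ranges: [-2.99, 2.99], [-0.89, 2.07], [0.3, 2.58], [-1.14, 4.28], [0, 2.63], [-3.12, 3.12]. Speed limits (rad/s): [2.57, 2.57, 3.01, 3.14, 3.14, 3.14].

INTERFACE

Orientations are given as a unit quaternion [w, x, y, z].
In Python, from cell import manip gives the robot as it stands. The module is installed in compiled form; this text tells all that it offers.
- The arm moves only by the tool step_arm, never from a script. Its argument "moves" is one flat list of numbers, 7 for each row, row after row: the turn, a rotation vector about the tool's x, y, z in rad, then the shift along the tool's x, y, z in m, then the opening, from 0 (shut) to 1 (fully open). In form: [wx, wy, wz, dx, dy, dz, gripper, wx, wy, wz, dx, dy, dz, gripper, ...]. A call has exactly 5 rows; each row shifts and turns the commanded pose from where the row before left it, along the tool's axes as they then stand; what a row does not reach is not made up. A row lasts 1/8 s, in which the tool goes at most 62.5 mm and 10.7 degrees, less where a joint would pass 70% of its speed; a pose out of reach is approached as far as the arm can. A call with a gripper value outside its range is refused whole. The fingers move at their own pace and stop on an object; the grip force is fixed at half the most. Time passes only in rows, so rows that do not move let the fingers close, or fill a call up. It gives the time, the measured TCP pose, the force, the opening and the grip force at its end, in the units of the state.
- manip.get_obs(): the state, without advancing time (a new reading comes with each control period).
- manip.snapshot(name): name is "scene" or "side" or "wrist"; returns (picture, depth): 480x640x3 uint8, red, green, blue; 480x640 float32, m along the optical axis (not along the pixel's ray), 0 where there is no reading.
- manip.camera_model(name): a dict with "fx", "fy", "cx", "cy" (pixels), "k1" (the pictures are not rectified: a ray, as slopes to the right and down, at radius r is drawn at 1 + k1 r^2 times it, then the intrinsics apply), "position" and "attitude" of the camera in the world; the wrist camera has in their place "tool_from_camera" (4x4, takes a point from camera to tool coordinates, whose origin is the TCP and whose axes are the flange's). Camera axes: x right, y down, z forward; pixel columns grow to the right and rows downward; lengths in m; the calibration is good to about 2 mm. A picture is of the moment at which its call begins: read the wrist's pose just before it. camera_model takes no time and is no camera call.
- manip.finish_job(): hands the job in; it is judged then, once.
The state is a dict: "time_s": time; "qpos": joint angles; "dq": joint speeds; "tau": joint torques, N m; "tcp_pos": TCP position; "tcp_rot": TCP orientation; "contact_force": force on the tool from outside, world axes, zero at the start; "torque": the same for the moment, N m; "gripper_width": finger opening in m; "grasp_force": force on a finger pad.
Only numpy, scipy, OpenCV 4.12 (cv2) and the standard library are available. Lean on these libraries where they do the work, as an engineer would, in place of code of your own. Each camera call takes 0.05 s, during which the arm holds its last target. There are 200 camera calls.

## Working session

There is one attempt and no reset: what is moved stays moved. The work goes in short steps, Python scripts to look and compute and a tool call to move; the robot and the scene stay as the last step left them, time stands still between calls to the robot, and variables do not carry over. Pictures are saved under pics/ and viewed, at most 14 in all, crops included, and the job is handed in when it is done.

Besides the shell and the picture viewer there is one more tool, called after "Emit:" by a JSON object that holds its "fn" and its "kwargs", one argument or row to a line. step_arm: Moves the arm, as the interface text tells. Its arguments: {"type":"object","properties":{"moves":{"type":"array"}},"required":["moves"]}

```bash
mkdir -p pics; cat > h.py <<'E'
import numpy as np, cv2
from scipy.spatial.transform import Rotation as R
from cell import manip
def rot(q): return R.from_quat([q[1],q[2],q[3],q[0]]).as_matrix()
def snap(n,f=None):
    o=manip.get_obs(); p,d=manip.snapshot(n)
    if f: cv2.imwrite('pics/'+f,p[:,:,::-1])
    return o,p,d
def pose(n,o):
    m=manip.camera_model(n)
    if n=='wrist':
        T=np.array(m['tool_from_camera']); A=rot(o['tcp_rot']); return m,A@T[:3,:3],A@T[:3,3]+np.array(o['tcp_pos'])
    a=np.array(m['attitude']); A=a if a.shape==(3,3) else rot(a)
    return m,A,np.array(m['position'])
def cast(n,o,uv,z):
    m,A,c=pose(n,o); uv=np.atleast_2d(np.array(uv,float))
    K=np.array([[m['fx'],0,m['cx']],[0,m['fy'],m['cy']],[0,0,1]])
    xy=cv2.undistortPoints(uv[:,None,:],K,np.array([m['k1'],0,0,0,0.]))[:,0]
    r=np.c_[xy,np.ones(len(xy))]@A.T
    return c+r*((z-c[2])/r[:,2])[:,None]
E
python3 - <<'E'
from h import *
for n in ['scene','side','wrist']:
    o,p,d=snap(n,n+'0.png'); m=manip.camera_model(n); print(n,m)
o=manip.get_obs();print(o['tcp_pos'],o['tcp_rot'],o['gripper_width'],o['time_s'],manip.grasp_offset)
print(rot(o['tcp_rot']))
E
```

```text
scene {'fx': 615.3522646742448, 'fy': 615.3522646742448, 'cx': 325.9842467417351, 'cy': 241.46913252663688, 'k1': 0.06838788940318923, 'position': array([1.32359007, 0.47486067, 1.39019613]), 'attitude': array([-0.14213667,  0.44332023,  0.84658517, -0.25798817])}
side {'fx': 610.3514940086072, 'fy': 610.3514940086072, 'cx': 315.2836449419525, 'cy': 258.221900327736, 'k1': -0.10403792376778584, 'position': array([0.48933815, 1.30709444, 0.8183242 ]), 'attitude': array([ 0.01071637, -0.02892385,  0.86024347, -0.50894965])}
wrist {'fx': 420.1053519984002, 'fy': 420.1053519984002, 'cx': 317.2323444033491, 'cy': 243.1853697969975, 'k1': -0.08841570372404224, 'tool_from_camera': array([[-5.63000875e-04, -9.51867198e-01, -3.06510230e-01,
         7.90875249e-02],
       [ 9.99999841e-01, -5.48869563e-04, -1.32295268e-04,
         1.64743399e-03],
       [-4.23066098e-05, -3.06510255e-01,  9.51867355e-01,
        -1.46096829e-01],
       [ 0.00000000e+00,  0.00000000e+00,  0.00000000e+00,
         1.00000000e+00]])}
[ 0.14713746 -0.55545256  0.23805119] [-6.49088568e-04  9.91637271e-01  1.29054646e-01  2.38792188e-05] 0.0879716378675015 0.15 0.0187
[[ 9.66689795e-01  2.55950826e-01 -1.20176744e-04]
 [ 2.55950764e-01 -9.66688954e-01  1.29348428e-03]
 [ 2.14894838e-04 -1.28115738e-03 -9.99999156e-01]]
```

View pics/scene0.png

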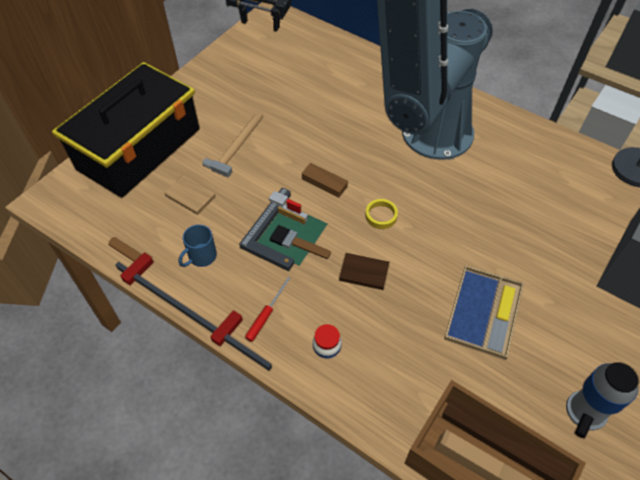

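View pics/side0.png

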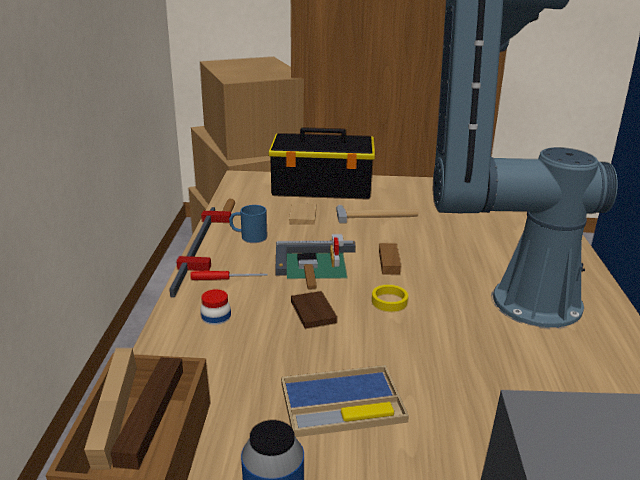

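The scene picture shows the gauge at about (285,232), brush handle (318,250), blank (364,270), tray (484,311) and tab (293,205). The side picture shows the same things: brush handle (310,275), blank (313,308), tray (343,400).

```bash
python3 - <<'E'
from h import *
p=cv2.imread('pics/scene0.png'); hsv=cv2.cvtColor(p,cv2.COLOR_BGR2HSV)
def c(uv,z): 
    r=cast('scene',None,uv,z); print(z,np.round(r[:,:2],3).tolist())
# tray liner
def rect(mask,box,z,name):
    m=np.zeros_like(mask); x0,y0,x1,y1=box; m[y0:y1,x0:x1]=mask[y0:y1,x0:x1]
    cs,_=cv2.findContours(m,cv2.RETR_EXTERNAL,cv2.CHAIN_APPROX_NONE); k=max(cs,key=cv2.contourArea)
    w=cast('scene',None,k[:,0].astype(float),z)[:,:2]
    r=cv2.minAreaRect((w*1000).astype(np.float32)); print(name,r,'box',cv2.boxPoints(r).round().tolist())
H,S,V=cv2.split(hsv)
rect(((H>100)&(H<130)&(S>100)).astype(np.uint8),(440,260,520,360),.004,'liner')
rect((V<100).astype(np.uint8),(335,250,395,292),.02,'blank')
rect(((H>50)&(H<90)&(S>60)).astype(np.uint8),(240,185,335,275),.0,'bed')
rect((((H<6)|(H>172))&(S>150)).astype(np.uint8),(275,190,310,220),.064,'tab')
print('brush handle ends'); c([[330,254],[297,240],[275,233]],.012)
print('gauge corners'); c([[243,245],[292,266],[283,192]],.024)
big=cv2.resize(p[180:290,230:400],None,fx=4.6,fy=4.6,interpolation=cv2.INTER_CUBIC); cv2.imwrite('pics/crop0.png',big)
E
```

```text
liner ((487.0274353027344, 373.604736328125), (194.53590393066406, 82.46186065673828), 14.356860160827637) box [[383.0, 389.0], [403.0, 310.0], [591.0, 358.0], [571.0, 438.0]]
blank ((565.2418212890625, 92.54291534423828), (88.28192901611328, 117.40345764160156), 20.946134567260742) box [[503.0, 132.0], [545.0, 22.0], [627.0, 54.0], [585.0, 163.0]]
bed ((567.0618286132812, -142.2650604248047), (155.33285522460938, 138.9114227294922), 5.689473628997803) box [[483.0, -81.0], [497.0, -219.0], [651.0, -204.0], [637.0, -65.0]]
tab ((524.3531494140625, -163.999267578125), (25.79271125793457, 52.32565689086914), 3.0457794666290283) box [[510.0, -139.0], [513.0, -191.0], [539.0, -189.0], [536.0, -137.0]]
brush handle ends
0.012 [[0.568, -0.012], [0.582, -0.111], [0.598, -0.173]]
gauge corners
0.024 [[0.684, -0.214], [0.662, -0.068], [0.478, -0.235]]
```

View pics/crop0.png

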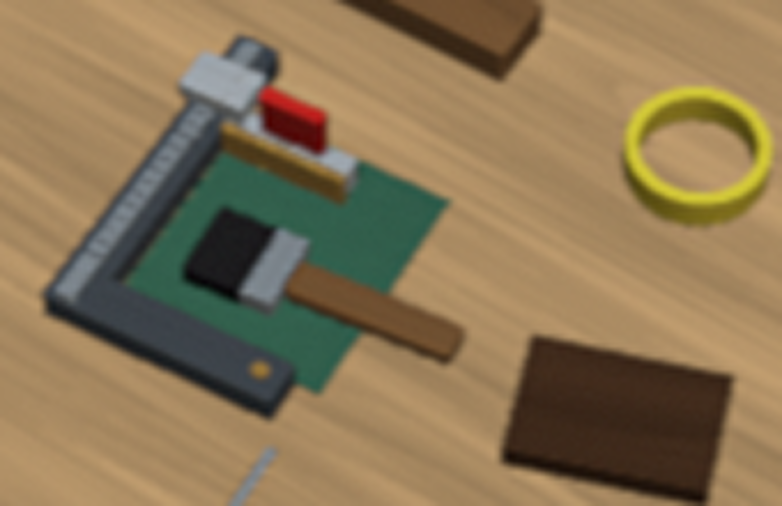

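The crop shows the brush head in the bay and the handle sticking out at (460,345), with the jaw and tab at the upper left.

```bash
cat >> h.py <<'E'
def plan(x,y,z,yaw,n=5,g=1.,o=None):
    """rows from current pose to tcp target, tool down, tool x at yaw (deg)"""
    o=o or manip.get_obs(); A=rot(o['tcp_rot']); p=np.array(o['tcp_pos'])
    c,s=np.cos(np.radians(yaw)),np.sin(np.radians(yaw)); B=np.array([[c,s,0],[s,-c,0],[0,0,-1.]])
    w=R.from_matrix(A.T@B).as_rotvec(); D=(np.array([x,y,z])-p)/n
    print('w',w.round(3),'D',(D*n).round(4)); out=[]
    for i in range(n):
        Ai=A@R.from_rotvec(w*i/n).as_matrix(); out.append([*np.round(w/n,3),*np.round(Ai.T@D,4),g])
    for i in range(0,n,5): print(str(sum([[float(v) for v in r] for r in out[i:i+5]],[])))
E
python3 -c "
from h import *
plan(.575,-.065,.238,100,15,.6)"
```

```text
w [-1.000e-03 -1.000e-03 -1.486e+00] D [ 4.279e-01  4.905e-01 -1.000e-04]
[-0.0, -0.0, -0.099, 0.0359, -0.0243, 0.0, 0.6, -0.0, -0.0, -0.099, 0.0382, -0.0206, 0.0, 0.6, -0.0, -0.0, -0.099, 0.04, -0.0168, 0.0, 0.6, -0.0, -0.0, -0.099, 0.0415, -0.0127, 0.0, 0.6, -0.0, -0.0, -0.099, 0.0425, -0.0085, 0.0, 0.6]
[-0.0, -0.0, -0.099, 0.0432, -0.0043, 0.0, 0.6, -0.0, -0.0, -0.099, 0.0434, -0.0, 0.0, 0.6, -0.0, -0.0, -0.099, 0.0432, 0.0043, 0.0, 0.6, -0.0, -0.0, -0.099, 0.0425, 0.0085, 0.0, 0.6, -0.0, -0.0, -0.099, 0.0415, 0.0127, 0.0, 0.6]
[-0.0, -0.0, -0.099, 0.04, 0.0168, 0.0, 0.6, -0.0, -0.0, -0.099, 0.0382, 0.0206, 0.0, 0.6, -0.0, -0.0, -0.099, 0.0359, 0.0243, 0.0, 0.6, -0.0, -0.0, -0.099, 0.0334, 0.0277, 0.0, 0.6, -0.0, -0.0, -0.099, 0.0305, 0.0309, 0.0, 0.6]
```

Emit:
{"fn": "step_arm", "kwargs": {
  "moves": [0,0,-0.1,0.036,-0.024,0,0.6,0,0,-0.1,0.038,-0.021,0,0.6,0,0,-0.1,0.04,-0.017,0,0.6,0,0,-0.1,0.042,-0.013,0,0.6,0,0,-0.1,0.043,-0.009,0,0.6]
}}

```text
time_s: 0.78
tcp_pos: [0.2903, -0.3895, 0.2385]
tcp_rot: [-0.0, 0.928, 0.372, 0.0]
contact_force: [1.4, 0.9, -0.9]
gripper_width: 0.0528
grasp_force: 0.0
```

Emit:
{"fn": "step_arm", "kwargs": {
  "moves": [0,0,-0.1,0.043,-0.004,0,0.6,0,0,-0.1,0.043,0,0,0.6,0,0,-0.1,0.043,0.004,0,0.6,0,0,-0.1,0.043,0.009,0,0.6,0,0,-0.1,0.042,0.013,0,0.6]
}}

```text
time_s: 1.4
tcp_pos: [0.4325, -0.2252, 0.2386]
tcp_rot: [-0.0, 0.807, 0.59, -0.0]
contact_force: [0.5, -0.3, 1.5]
gripper_width: 0.053
grasp_force: 0.0
```

Emit:
{"fn": "step_arm", "kwargs": {
  "moves": [0,0,-0.1,0.04,0.017,0,0.6,0,0,-0.1,0.038,0.021,0,0.6,0,0,-0.1,0.036,0.024,0,0.6,0,0,-0.1,0.033,0.028,0,0.6,0,0,-0.1,0.03,0.031,0,0.6]
}}

```text
time_s: 2.02
tcp_pos: [0.5739, -0.0612, 0.2384]
tcp_rot: [-0.0, 0.636, 0.771, -0.0]
contact_force: [0.3, 0.1, -0.1]
gripper_width: 0.053
grasp_force: 0.0
```

```bash
python3 -c "
from h import *
o,p,d=snap('wrist','w1.png'); import pickle; pickle.dump(o,open('o1.pkl','wb'))
print(o['tcp_pos'],rot(o['tcp_rot'])[:,0],np.abs(o['dq']).max())"
```

```text
[ 0.57392103 -0.06124283  0.23844805] [-1.90237690e-01  9.81738057e-01  9.54213742e-05] 0.5784231120754272
```

View pics/w1.png

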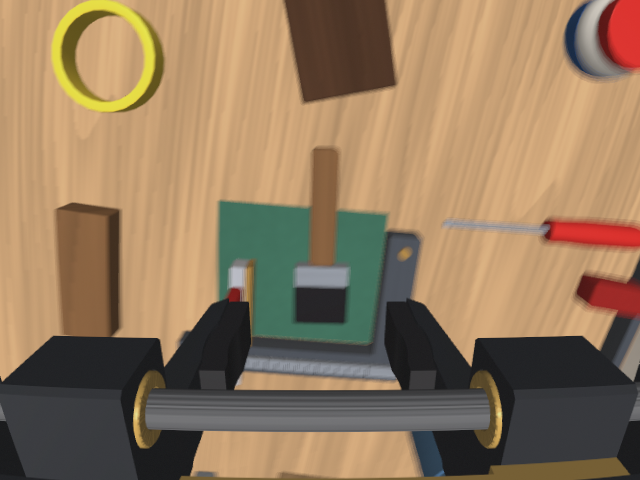

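The wrist view shows the brush handle end at (324,148) and head end at (320,323). The fixed jaw's inner edge runs (389,235)-(372,345), and the blank's near edge runs (304,102)-(396,84).

```bash
python3 - <<'E'
from h import *; import pickle
o=pickle.load(open('o1.pkl','rb'))
f=lambda uv,z: cast('wrist',o,uv,z)[:,:2].round(4)
b=f([[324,149],[320,323]],.016); print('brush',b.tolist(),'len',np.linalg.norm(b[0]-b[1]),'ang',np.degrees(np.arctan2(*(b[1]-b[0])[::-1])),'mid',b.mean(0))
g=f([[388,235],[419,237]],.024); print('jaw end top',g.tolist())
print('bed',f([[220,202],[388,213],[372,343]],0).tolist())
print('blank edge',f([[304,102],[396,84],[289,0],[374,0]],.02).tolist())
print('endstop inner top', f([[255,350],[375,362]],.024).tolist())
E
```

```text
brush [[0.5706, -0.0163], [0.5993, -0.1818]] len 0.16797005685538122 ang -80.16195476159406 mid [ 0.58495 -0.09905]
jaw end top [[0.6415, -0.0791], [0.6695, -0.0756]]
bed [[0.4848, -0.0838], [0.6418, -0.0643], [0.6592, -0.2033]]
blank edge [[0.5466, 0.0188], [0.6184, 0.0477], [0.5206, 0.0939], [0.5865, 0.1068]]
endstop inner top [[0.5411, -0.2195], [0.661, -0.2104]]
```

```bash
python3 -c "
from h import *
plan(.5824,-.084,.003,99.9,5,.6)"
```

```text
w [ 0.002 -0.002  0.025] D [ 0.0062 -0.0263 -0.2355]
[0.0, -0.0, 0.005, -0.0055, 0.0001, 0.0471, 0.6, 0.0, -0.0, 0.005, -0.0055, 0.0001, 0.0471, 0.6, 0.0, -0.0, 0.005, -0.0055, 0.0002, 0.0471, 0.6, 0.0, -0.0, 0.005, -0.0054, 0.0002, 0.0471, 0.6, 0.0, -0.0, 0.005, -0.0054, 0.0003, 0.0471, 0.6]
```

Emit:
{"fn": "step_arm", "kwargs": {
  "moves": [0,0,0.01,-0.007,0,0.045,0.6,0,0,0.01,-0.007,0,0.045,0.6,0,0,0.005,-0.007,0,0.045,0.6,0,0,0,-0.006,0,0.045,0.6,0,0,0,0,0,0.02,0.6]
}}

```text
time_s: 2.7
tcp_pos: [0.5759, -0.0889, 0.0358]
tcp_rot: [-0.002, 0.648, 0.762, -0.001]
contact_force: [-0.3, 0.2, 0.8]
gripper_width: 0.053
grasp_force: 0.0
```

```bash
python3 -c "
from h import *
plan(.5824,-.084,.003,99.9,2,.6)"
```

```text
w [-0.004 -0.002 -0.011] D [ 0.0065  0.0049 -0.0328]
[-0.002, -0.001, -0.005, 0.0018, 0.0037, 0.0164, 0.6, -0.002, -0.001, -0.005, 0.0018, 0.0036, 0.0164, 0.6]
```

Emit:
{"fn": "step_arm", "kwargs": {
  "moves": [0,0,-0.01,0.003,0.006,0.016,0.6,0,0,0,0.001,0.001,0.016,0.6,0,0,0,0,0,0,0.6,0,0,0,0,0,0,0.1,0,0,0,0,0,0,0.1]
}}

```text
time_s: 3.32
tcp_pos: [0.5849, -0.0843, 0.0078]
tcp_rot: [0.001, 0.643, 0.766, 0.0]
contact_force: [-0.4, -0.8, -0.6]
gripper_width: 0.0349
grasp_force: 0.0
```

Emit:
{"fn": "step_arm", "kwargs": {
  "moves": [0,0,0,0,0,0,0.1,0,0,0,0,0,-0.01,0.1,0,0,0,0,0,-0.03,0.1,0,0,0,0,0,-0.03,0.1,0,0,0,0,0,-0.03,0.1]
}}

```text
time_s: 3.95
tcp_pos: [0.5842, -0.084, 0.1083]
tcp_rot: [0.0, 0.643, 0.766, 0.0]
contact_force: [0.1, -0.9, -0.7]
gripper_width: 0.0236
grasp_force: 29.8
```

```bash
python3 -c "
from h import *
o=manip.get_obs();print(o['qpos'],o['tcp_pos'],o['gripper_width'])
plan(.487,.374,.1,14.4+180,10,.1)"
```

```text
[-3.43843711e-01  3.59641230e-01  1.66820643e+00  9.16477018e-05
  1.11327870e+00 -5.16820656e-01] [ 0.584192   -0.08402892  0.10831638] 0.023568195767778036
w [ 0.     0.    -1.649] D [-0.0972  0.458  -0.0083]
[0.0, 0.0, -0.165, 0.0468, -0.0017, 0.0008, 0.1, 0.0, 0.0, -0.165, 0.0464, 0.006, 0.0008, 0.1, 0.0, 0.0, -0.165, 0.0448, 0.0136, 0.0008, 0.1, 0.0, 0.0, -0.165, 0.042, 0.0207, 0.0008, 0.1, 0.0, 0.0, -0.165, 0.038, 0.0273, 0.0008, 0.1]
[0.0, 0.0, -0.165, 0.033, 0.0332, 0.0008, 0.1, 0.0, 0.0, -0.165, 0.0271, 0.0382, 0.0008, 0.1, 0.0, 0.0, -0.165, 0.0205, 0.0421, 0.0008, 0.1, 0.0, 0.0, -0.165, 0.0133, 0.0449, 0.0008, 0.1, 0.0, 0.0, -0.165, 0.0057, 0.0465, 0.0008, 0.1]
```

Emit:
{"fn": "step_arm", "kwargs": {
  "moves": [0,0,-0.165,0.047,-0.001,0,0.1,0,0,-0.165,0.046,0.007,0,0.1,0,0,-0.165,0.045,0.014,0,0.1,0,0,-0.165,0.042,0.021,0,0.1,0,0,-0.165,0.038,0.028,0,0.1]
}}

```text
time_s: 4.58
tcp_pos: [0.5379, 0.1477, 0.1076]
tcp_rot: [0.0, 0.28, 0.96, 0.0]
contact_force: [-0.4, 0.9, -0.1]
gripper_width: 0.0238
grasp_force: 29.8
```

Emit:
{"fn": "step_arm", "kwargs": {
  "moves": [0,0,-0.165,0.033,0.034,0,0.1,0,0,-0.165,0.027,0.039,0,0.1,0,0,-0.165,0.021,0.043,0,0.1,0,0,-0.165,0.014,0.046,0,0.1,0,0,-0.165,0.006,0.046,0,0.1]
}}

```text
time_s: 5.2
tcp_pos: [0.4888, 0.3799, 0.1075]
tcp_rot: [0.0, -0.129, 0.992, 0.0]
contact_force: [0.1, -0.6, -1.1]
gripper_width: 0.0235
grasp_force: 29.8
```

```bash
python3 -c "
from h import *
o,p,d=snap('wrist','w2.png');print(o['tcp_pos'],o['gripper_width'],o['time_s'])
b=cv2.cvtColor(p,cv2.COLOR_RGB2HSV);m=((b[:,:,0]>100)&(b[:,:,0]<130)&(b[:,:,1]>100)&(b[:,:,2]>60)).astype(np.uint8)
cs,_=cv2.findContours(m,cv2.RETR_EXTERNAL,cv2.CHAIN_APPROX_NONE);k=np.concatenate([c for c in cs if cv2.contourArea(c)>300]);w=cast('wrist',o,k[:,0].astype(float),.004)[:,:2]*1000
r=cv2.minAreaRect(w.astype(np.float32));print(r,cv2.boxPoints(r).round())
plan(.4755,.371,.03,14.4+180,5,.1)"
```

```text
[0.4887703 0.3799042 0.1075278] 0.023481427473286704 5.2
((461.3083190917969, 365.8031311035156), (145.728271484375, 82.30101776123047), 15.13318920135498) [[380. 387.]
 [402. 307.]
 [542. 345.]
 [521. 425.]]
w [0.003 0.002 0.016] D [-0.0116 -0.0138 -0.0779]
[0.001, 0.0, 0.003, 0.003, -0.0021, 0.0156, 0.1, 0.001, 0.0, 0.003, 0.003, -0.0021, 0.0156, 0.1, 0.001, 0.0, 0.003, 0.003, -0.0021, 0.0156, 0.1, 0.001, 0.0, 0.003, 0.003, -0.0021, 0.0156, 0.1, 0.001, 0.0, 0.003, 0.0029, -0.0021, 0.0156, 0.1]
```

View pics/w2.png

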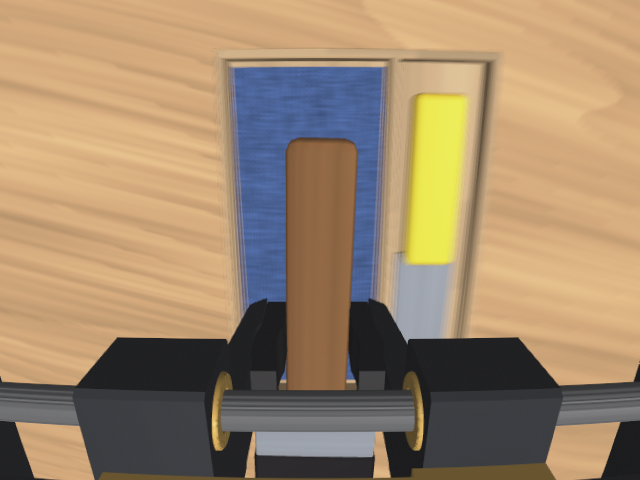

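The view shows the handle end at (321,140) over the liner, which spans columns 232–385. The compartment centre is about (0.491, 0.373).

Emit:
{"fn": "step_arm", "kwargs": {
  "moves": [0,0,0.01,0.005,-0.004,0.02,0.1,0,0,0.005,0.004,-0.003,0.02,0.1,0,0,0,0.004,-0.002,0.02,0.1,0,0,0,0.001,0,0.01,0.1,0,0,0,0,0,0,0.1]
}}

```text
time_s: 5.88
tcp_pos: [0.4776, 0.366, 0.0365]
tcp_rot: [-0.0, -0.118, 0.993, -0.0]
contact_force: [-0.1, -0.1, -1.1]
gripper_width: 0.0236
grasp_force: 29.8
```

```bash
python3 -c "
from h import *
plan(.4765,.3695,.011,14.4+180,2,.1)"
```

```text
w [-0.    -0.001 -0.014] D [-0.0011  0.0035 -0.0255]
[-0.0, -0.0, -0.007, 0.0001, 0.0018, 0.0128, 0.1, -0.0, -0.0, -0.007, 0.0001, 0.0018, 0.0128, 0.1]
```

Emit:
{"fn": "step_arm", "kwargs": {
  "moves": [0,0,-0.01,0,0.004,0.008,0.1,0,0,0,0,0,0.008,0.1,0,0,0,0,0,0.007,0.1,0,0,0,0,0,0.002,0.1,0,0,0,0,0,0,0.1]
}}

```text
time_s: 6.5
tcp_pos: [0.4769, 0.37, 0.0117]
tcp_rot: [-0.0, -0.123, 0.992, -0.0]
contact_force: [-0.2, -0.2, -0.2]
gripper_width: 0.0237
grasp_force: 29.8
```

Emit:
{"fn": "step_arm", "kwargs": {
  "moves": [0,0,0,0,0,0.001,0.1,0,0,0,0,0,0,0.1,0,0,0,0,0,0,0.45,0,0,0,0,0,0,0.45,0,0,0,0,0,0,0.45]
}}

```text
time_s: 7.12
tcp_pos: [0.4768, 0.37, 0.0105]
tcp_rot: [-0.0, -0.123, 0.992, -0.0]
contact_force: [-0.1, -0.4, 0.2]
gripper_width: 0.0398
grasp_force: 0.0
```

Emit:
{"fn": "step_arm", "kwargs": {
  "moves": [0,0,0,0,0,-0.01,0.45,0,0,0,0,0,-0.03,0.45,0,0,0,0,0,-0.05,0.45,0,0,0,0,0,-0.05,0.45,0,0,0,0,0,0,0.45]
}}

```text
time_s: 7.75
tcp_pos: [0.4799, 0.3717, 0.1567]
tcp_rot: [0.005, -0.123, 0.992, 0.002]
contact_force: [0.4, 0.6, -1.0]
gripper_width: 0.0397
grasp_force: 0.0
```

```bash
python3 -c "
from h import *
o,p,d=snap('wrist','w3.png')
print(o['tcp_pos'],o['qpos'])"
```

```text
[0.47989817 0.3717193  0.15673272] [ 4.63724243e-01  3.25982502e-01  1.60275140e+00  4.55280229e-05
  1.20253816e+00 -1.35448030e+00]
```

View pics/w3.png

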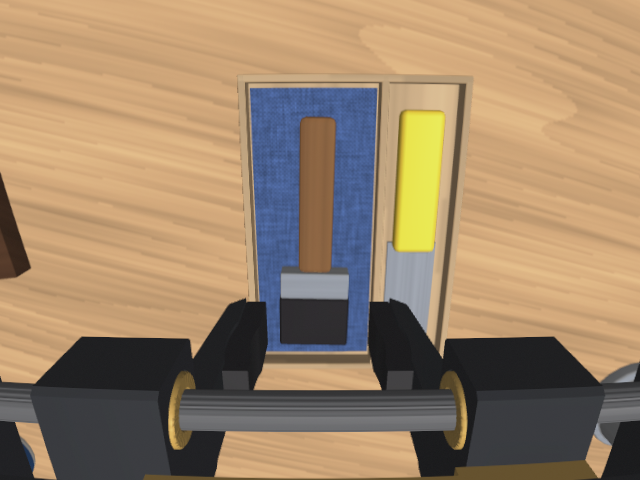

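The brush lies flat in the wide compartment: handle end at (318,120), head end at (313,343), liner rows 88–350.

```bash
python3 -c "
from h import *
plan(.579,.042,.2,111.5,10,1.)"
```

```text
w [0.005 0.004 1.443] D [ 0.1007 -0.3288  0.0463]
[0.0, 0.0, 0.144, -0.0017, -0.0343, -0.0047, 1.0, 0.0, 0.0, 0.144, -0.0067, -0.0337, -0.0046, 1.0, 0.0, 0.0, 0.144, -0.0114, -0.0324, -0.0046, 1.0, 0.0, 0.0, 0.144, -0.016, -0.0305, -0.0046, 1.0, 0.0, 0.0, 0.144, -0.0202, -0.0278, -0.0046, 1.0]
[0.0, 0.0, 0.144, -0.024, -0.0247, -0.0046, 1.0, 0.0, 0.0, 0.144, -0.0273, -0.0209, -0.0046, 1.0, 0.0, 0.0, 0.144, -0.03, -0.0168, -0.0046, 1.0, 0.0, 0.0, 0.144, -0.0321, -0.0123, -0.0046, 1.0, 0.0, 0.0, 0.144, -0.0335, -0.0076, -0.0046, 1.0]
```

Emit:
{"fn": "step_arm", "kwargs": {
  "moves": [0,0,0.144,-0.002,-0.034,-0.005,1,0,0,0.144,-0.007,-0.034,-0.005,1,0,0,0.144,-0.011,-0.032,-0.005,1,0,0,0.144,-0.016,-0.03,-0.005,1,0,0,0.144,-0.02,-0.028,-0.005,1]
}}

```text
time_s: 8.43
tcp_pos: [0.5264, 0.2054, 0.1741]
tcp_rot: [-0.001, 0.237, 0.972, -0.001]
contact_force: [-0.4, 0.2, -1.0]
gripper_width: 0.0869
grasp_force: 0.0
```

Emit:
{"fn": "step_arm", "kwargs": {
  "moves": [0,0,0.18,-0.025,-0.026,-0.005,1,0,0,0.18,-0.029,-0.021,-0.005,1,0,0,0.18,-0.032,-0.015,-0.005,1,0,0,0.18,-0.034,-0.009,-0.005,1,0,0,0,-0.034,-0.008,-0.005,1]
}}

```text
time_s: 9.05
tcp_pos: [0.5732, 0.0349, 0.199]
tcp_rot: [-0.001, 0.563, 0.827, -0.001]
contact_force: [0.2, -0.4, -0.1]
gripper_width: 0.0883
grasp_force: 0.0
```

Emit:
{"fn": "step_arm", "kwargs": {
  "moves": [0,0,0,0,0,0,1,0,0,0,0,0,0,1,0,0,0,0,0,0,1,0,0,0,0,0,0,1,0,0,0,0,0,0,1]
}}

```text
time_s: 9.68
tcp_pos: [0.5739, 0.0365, 0.2007]
tcp_rot: [-0.0, 0.561, 0.828, 0.0]
contact_force: [0.5, -0.4, 0.5]
gripper_width: 0.0881
grasp_force: 0.0
```

```bash
cat > blank.py <<'E'
from h import *
def blank(f):
    o,p,d=snap('wrist',f); A=rot(o['tcp_rot']);t=np.array(o['tcp_pos'])
    b=cv2.cvtColor(p,cv2.COLOR_RGB2HSV); m=((b[:,:,2]<105)&(b[:,:,1]>70)).astype(np.uint8); m[300:]=0
    m=cv2.morphologyEx(m,cv2.MORPH_OPEN,np.ones((5,5)))
    cs,_=cv2.findContours(m,cv2.RETR_EXTERNAL,cv2.CHAIN_APPROX_NONE); k=max(cs,key=cv2.contourArea)
    w=cast('wrist',o,k[:,0].astype(float),.02)[:,:2]
    r=cv2.minAreaRect((w*1000).astype(np.float32)); q=cv2.boxPoints(r)
    print('tcp',t.round(4),'yaw',np.degrees(np.arctan2(A[1,0],A[0,0])),'rect',r,q.round().tolist(),'px',cv2.boundingRect(k))
    return o,p
if __name__=='__main__': import sys; blank(sys.argv[1])
E
python3 blank.py w4.png
```

```text
tcp [0.5739 0.0365 0.2007] yaw 111.71105675872758 rect ((559.9610595703125, 86.2381591796875), (79.20175170898438, 119.01042938232422), 20.74062156677246) [[502.0, 128.0], [544.0, 17.0], [618.0, 45.0], [576.0, 156.0]] px (273, 63, 108, 159)
```

View pics/w4.png

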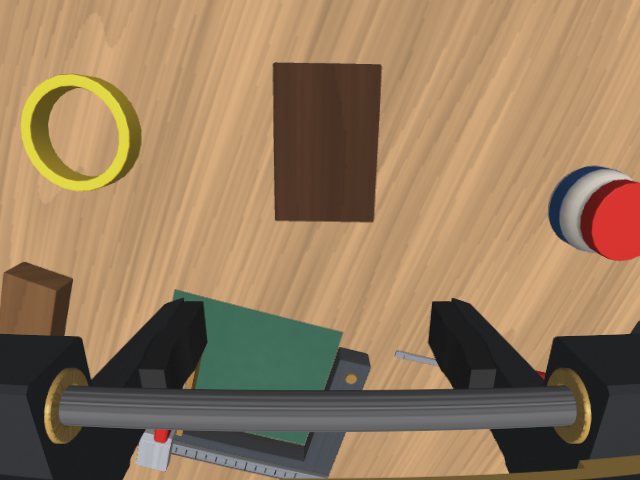

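The blank fills columns 273–381, rows 63–222. It measures 79 x 119 mm, centred at (0.560, 0.086) with yaw 20.7°.

```bash
python3 -c "
from h import *
plan(.545,.1255,.05,110.74,5,1.)"
```

```text
w [ 0.    -0.     0.017] D [-0.0289  0.0891 -0.1507]
[0.0, -0.0, 0.003, 0.0187, 0.0012, 0.0301, 1.0, 0.0, -0.0, 0.003, 0.0187, 0.0012, 0.0301, 1.0, 0.0, -0.0, 0.003, 0.0187, 0.0011, 0.0301, 1.0, 0.0, -0.0, 0.003, 0.0187, 0.001, 0.0301, 1.0, 0.0, -0.0, 0.003, 0.0187, 0.001, 0.0301, 1.0]
```

Emit:
{"fn": "step_arm", "kwargs": {
  "moves": [0,0,0.009,0.023,0.001,0.037,1,0,0,0.008,0.023,0.001,0.037,1,0,0,0,0.023,0.001,0.037,1,0,0,0,0.024,0.0025,0.04,1,0,0,0,0,0,0,1]
}}

```text
time_s: 10.35
tcp_pos: [0.5423, 0.1259, 0.0466]
tcp_rot: [-0.003, 0.568, 0.823, -0.002]
contact_force: [0.4, -0.5, 0.4]
gripper_width: 0.0882
grasp_force: 0.0
```

Emit:
{"fn": "step_arm", "kwargs": {
  "moves": [0,0,0,0,0,0,1,0,0,0,0,0,0,1,0,0,0,0,0,0,1,0,0,0,0,0,0,1,0,0,0,0,0,0,1]
}}

```text
time_s: 10.98
tcp_pos: [0.5459, 0.1245, 0.05]
tcp_rot: [0.0, 0.569, 0.822, 0.0]
contact_force: [0.3, 0.2, -0.5]
gripper_width: 0.0884
grasp_force: 0.0
```

```bash
python3 -c "
from h import *
plan(.545,.1255,.006,110.74,1,1.)"
```

```text
w [ 0.     0.    -0.001] D [-0.0009  0.001  -0.044 ]
[0.0, 0.0, -0.001, 0.0013, -0.0005, 0.044, 1.0]
```

Emit:
{"fn": "step_arm", "kwargs": {
  "moves": [0,0,0,0,-0.0005,0.01,1,0,0,0,0,0,0.012,1,0,0,0,0,0,0.012,1,0,0,0,0,0,0.009,1,0,0,0,0,0,0,1]
}}

```text
time_s: 11.6
tcp_pos: [0.5444, 0.1245, 0.0055]
tcp_rot: [-0.001, 0.569, 0.823, -0.001]
contact_force: [0.3, -0.2, -0.6]
gripper_width: 0.0881
grasp_force: 0.0
```

Emit:
{"fn": "step_arm", "kwargs": {
  "moves": [0,0,0,0,0,0,1,0,0,0,0,0,0,0.8,0,0,0,0,0,0,0.8,0,0,0,0,0,0,0.8,0,0,0,0,0,0,0.8]
}}

```text
time_s: 12.22
tcp_pos: [0.5457, 0.1245, 0.0072]
tcp_rot: [0.0, 0.569, 0.823, 0.0]
contact_force: [1.0, 0.3, 2.6]
gripper_width: 0.0794
grasp_force: 30.0
```

```bash
python3 -c "
from h import *
o=manip.get_obs(); print(o['tcp_pos'],o['gripper_width'],o['grasp_force'],o['contact_force'])
G=np.array([.658,-.203]);a=np.radians(7.1);X=np.array([np.cos(a),np.sin(a)]);Y=np.array([-X[1],X[0]])
# grip at blank y=42 ; pre-mouth pose: blank centre gauge (-60,225); home (-60,60)
for gy in (.20,.06):
  q=G+X*-.06+Y*(gy+.04); print(gy,q); plan(q[0],q[1],.006,97.1,5,.8)
"
```

```text
[0.54569021 0.12453691 0.00719396] 0.07941025449968545 29.99468207359314 [1.03794821 0.31718556 2.60462748]
0.2 [0.56879573 0.02774358]
w [0.001 0.    0.237] D [ 0.0231 -0.0968 -0.0012]
[0.0, 0.0, 0.047, -0.0197, -0.0025, 0.0002, 0.8, 0.0, 0.0, 0.047, -0.0198, -0.0016, 0.0002, 0.8, 0.0, 0.0, 0.047, -0.0199, -0.0006, 0.0002, 0.8, 0.0, 0.0, 0.047, -0.0199, 0.0003, 0.0002, 0.8, 0.0, 0.0, 0.047, -0.0199, 0.0013, 0.0002, 0.8]
0.06 [ 0.58609994 -0.11118289]
w [0.001 0.    0.237] D [ 0.0404 -0.2357 -0.0012]
[0.0, 0.0, 0.047, -0.047, -0.0091, 0.0002, 0.8, 0.0, 0.0, 0.047, -0.0473, -0.0069, 0.0002, 0.8, 0.0, 0.0, 0.047, -0.0476, -0.0046, 0.0002, 0.8, 0.0, 0.0, 0.047, -0.0478, -0.0023, 0.0002, 0.8, 0.0, 0.0, 0.047, -0.0478, -0.0001, 0.0002, 0.8]
```

Emit:
{"fn": "step_arm", "kwargs": {
  "moves": [0,0,0.05,-0.02,-0.003,0,0.8,0,0,0.05,-0.02,-0.002,0,0.8,0,0,0.05,-0.02,-0.002,0,0.8,0,0,0.05,-0.02,-0.001,0,0.8,0,0,0.04,-0.02,0,0,0.8]
}}

```text
time_s: 12.85
tcp_pos: [0.5639, 0.0246, 0.0072]
tcp_rot: [0.0, 0.664, 0.747, 0.0]
contact_force: [-0.5, 3.9, 5.6]
gripper_width: 0.08
grasp_force: 30.0
```

Emit:
{"fn": "step_arm", "kwargs": {
  "moves": [0,0,0,0,0,0,0.8,0,0,0,0,0,0,0.8,0,0,0,0,0,0,0.8,0,0,0,0,0,0,0.8,0,0,0,0,0,0,0.8]
}}

```text
time_s: 13.48
tcp_pos: [0.564, 0.0252, 0.0072]
tcp_rot: [0.001, 0.663, 0.749, -0.0]
contact_force: [1.1, -4.4, 5.8]
gripper_width: 0.0797
grasp_force: 30.0
```

```bash
python3 -c "
from h import *
o,p,d=snap('wrist','w5.png'); A=rot(o['tcp_rot'])
print(o['tcp_pos'],np.degrees(np.arctan2(A[1,0],A[0,0])),o['gripper_width'],o['contact_force'])
s,p,d=snap('scene','scene5.png'); cv2.imwrite('pics/c5.png',cv2.resize(p[170:290,220:400,::-1],None,fx=4.4,fy=4.4,interpolation=cv2.INTER_CUBIC))
G=np.array([.658,-.203]);a=np.radians(7.1);X=np.array([np.cos(a),np.sin(a)]);Y=np.array([-X[1],X[0]])
t=np.array(o['tcp_pos'])[:2]-G; print('gauge',t@X,t@Y)
"
```

```text
[0.56397017 0.02519303 0.00719203] 96.96866768802226 0.07969736215843269 [ 1.10094867 -4.42198853  5.8366458 ]
gauge -0.06510380977866556 0.2380654623037163
```

View pics/c5.png

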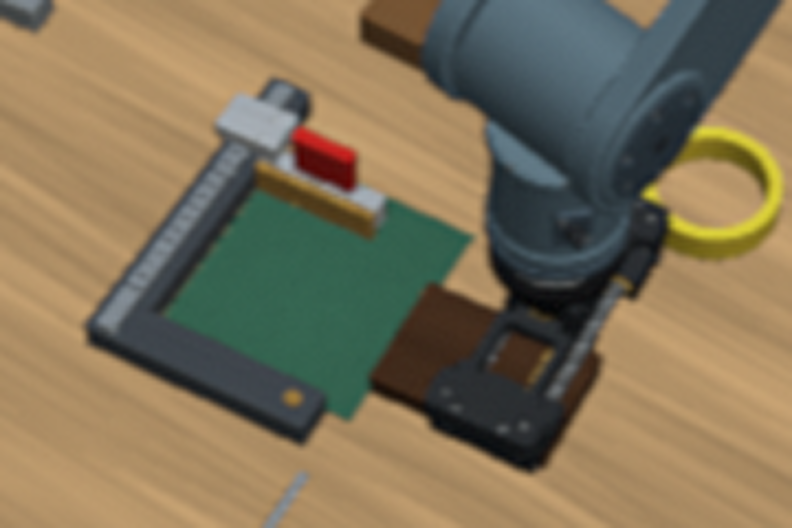

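The crop shows the blank, gripped at its rear, lined up with the bay mouth. Its corners are at (430,287) and (372,380), clear of the brass face and the fixed jaw.

Emit:
{"fn": "step_arm", "kwargs": {
  "moves": [0,0,0,-0.022,0,0,0.8,0,0,0,-0.022,0,0,0.8,0,0,0,-0.022,0,0,0.8,0,0,0,-0.022,0,0,0.8,0,0,0,-0.022,0,0,0.8]
}}

```text
time_s: 14.2
tcp_pos: [0.5769, -0.0824, 0.0072]
tcp_rot: [-0.0, 0.663, 0.749, 0.001]
contact_force: [-1.1, 6.7, 8.1]
gripper_width: 0.08
grasp_force: 30.0
```

Emit:
{"fn": "step_arm", "kwargs": {
  "moves": [0,0,0,-0.01,0,0,0.8,0,0,0,-0.007,0,0,0.8,0,0,0,-0.003,0,0,0.8,0,0,0,0,0,0,0.8,0,0,0,0,0,0,0.8]
}}

```text
time_s: 14.82
tcp_pos: [0.5793, -0.1023, 0.0072]
tcp_rot: [-0.0, 0.663, 0.749, 0.0]
contact_force: [0.4, 3.0, 7.7]
gripper_width: 0.0798
grasp_force: 30.0
```

```bash
python3 -c "
from h import *
o,p,d=snap('wrist','w6.png'); A=rot(o['tcp_rot'])
print(o['tcp_pos'],np.degrees(np.arctan2(A[1,0],A[0,0])),o['gripper_width'],o['contact_force'])
G=np.array([.658,-.203]);a=np.radians(7.1);X=np.array([np.cos(a),np.sin(a)]);Y=np.array([-X[1],X[0]])
t=np.array(o['tcp_pos'])[:2]-G; print('gauge',t@X,t@Y)
"
```

```text
[ 0.57934136 -0.10229088  0.00721067] 96.95703291330167 0.0797806149145342 [0.36282441 3.00339397 7.70091123]
gauge -0.06560768476160592 0.10965919778714567
```

View pics/w6.png

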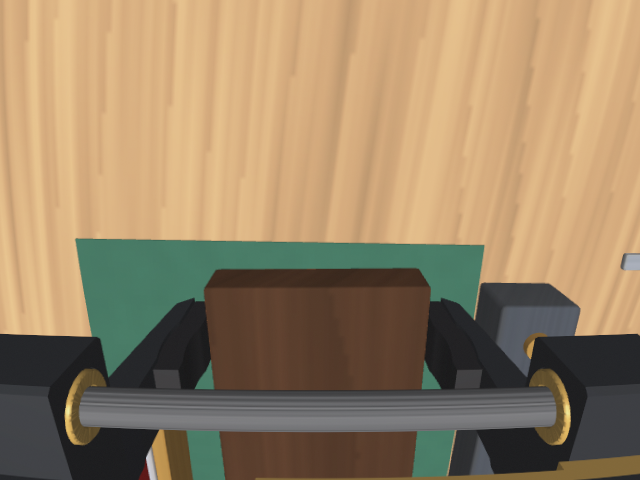

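The blank's rear top edge is at row 285, level with the fixed jaw's end (row 284), and the fingers clear the jaw.

```bash
python3 -c "
from h import *
o=manip.get_obs()
Y=np.array([-.1236,.9923]);
e=cast('wrist',o,[[215,287],[420,287]],.02)[:,:2];j=cast('wrist',o,[[480,284],[562,285]],.024)[:,:2]
print(e,j,e@Y,j@Y)"
```

```text
[[ 0.54154276 -0.08778667]
 [ 0.61218709 -0.07920463]] [[ 0.63118783 -0.07414324]
 [ 0.66054227 -0.07124412]] [-0.15404539 -0.15426108] [-0.15158715 -0.15233856]
```

Emit:
{"fn": "step_arm", "kwargs": {
  "moves": [0,0,0,-0.0015,0,0,0.8,0,0,0,-0.0015,0,0,0.8,0,0,0,0,0,0,0.8,0,0,0,0,0,0,0.8,0,0,0,0,0,0,0.8]
}}

```text
time_s: 15.5
tcp_pos: [0.5796, -0.1047, 0.0072]
tcp_rot: [-0.0, 0.663, 0.749, 0.001]
contact_force: [-0.5, 4.3, 7.8]
gripper_width: 0.0795
grasp_force: 30.0
```

Emit:
{"fn": "step_arm", "kwargs": {
  "moves": [0,0,0,-0.001,0,0,0.8,0,0,0,-0.001,0,0,0.8,0,0,0,0,0,0,0.8,0,0,0,0,0,0,0.8,0,0,0,0,0,0,0.8]
}}

```text
time_s: 16.12
tcp_pos: [0.5799, -0.1066, 0.0072]
tcp_rot: [-0.0, 0.663, 0.749, 0.001]
contact_force: [-0.2, 5.7, 8.4]
gripper_width: 0.0796
grasp_force: 30.0
```

Emit:
{"fn": "step_arm", "kwargs": {
  "moves": [0,0,0,-0.001,0,0,0.8,0,0,0,-0.001,0,0,0.8,0,0,0,-0.001,0,0,0.8,0,0,0,0,0,0,0.8,0,0,0,0,0,0,0.8]
}}

```text
time_s: 16.75
tcp_pos: [0.5802, -0.1096, 0.0072]
tcp_rot: [-0.0, 0.663, 0.749, 0.001]
contact_force: [0.0, 4.9, 8.1]
gripper_width: 0.0797
grasp_force: 30.0
```

Emit:
{"fn": "step_arm", "kwargs": {
  "moves": [0,0,0,-0.001,0,0,0.8,0,0,0,-0.001,0,0,0.8,0,0,0,-0.001,0,0,0.8,0,0,0,0,0,0,0.8,0,0,0,0,0,0,0.8]
}}

```text
time_s: 17.38
tcp_pos: [0.5805, -0.1112, 0.0072]
tcp_rot: [-0.001, 0.663, 0.749, 0.001]
contact_force: [-1.0, 10.7, 10.5]
gripper_width: 0.0794
grasp_force: 30.0
```

Emit:
{"fn": "step_arm", "kwargs": {
  "moves": [0,0,0,0.001,0,0,0.8,0,0,0,0,0,0,1,0,0,0,0,0,0,1,0,0,0,0,0,0,1,0,0,0,0,0,-0.005,1]
}}

```text
time_s: 18.0
tcp_pos: [0.5797, -0.1132, 0.0112]
tcp_rot: [-0.001, 0.663, 0.749, -0.0]
contact_force: [0.1, -0.6, 0.8]
gripper_width: 0.0882
grasp_force: 0.0
```

Emit:
{"fn": "step_arm", "kwargs": {
  "moves": [0,0,0,0,0,-0.02,1,0,0,0,0,0,-0.04,1,0,0,0,0.01,0,-0.05,1,0,0,0,0.02,0,-0.05,1,0,0,0,0.02,0,-0.045,1]
}}

```text
time_s: 18.62
tcp_pos: [0.5744, -0.0634, 0.2205]
tcp_rot: [0.001, 0.663, 0.748, 0.001]
contact_force: [0.7, -0.3, 0.2]
gripper_width: 0.0882
grasp_force: 0.0
```

Emit:
{"fn": "step_arm", "kwargs": {
  "moves": [0,0,0,0.01,0,0,0.1,0,0,0,0,0,0,0.1,0,0,0,0,0,0,0.1,0,0,0,0,0,0,0.1,0,0,0,0,0,0,0.1]
}}

```text
time_s: 19.25
tcp_pos: [0.5727, -0.054, 0.2158]
tcp_rot: [-0.001, 0.663, 0.748, -0.0]
contact_force: [0.8, -0.7, -0.6]
gripper_width: 0.0399
grasp_force: 0.0
```

```bash
python3 -c "
from h import *; import pickle
o,p,d=snap('wrist','w7.png'); pickle.dump(o,open('o7.pkl','wb'));print(o['tcp_pos'],o['gripper_width'])"
```

```text
[ 0.57269748 -0.05404703  0.2158288 ] 0.03991168227925996
```

View pics/w7.png

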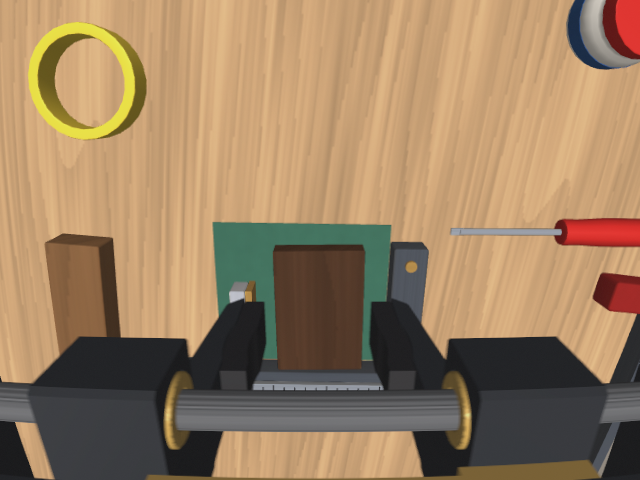

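The blank is in the gauge with its front edge at the end stop (rows 362–370). The jaw's end is at (240,290), and the gap to the fixed jaw is at columns 364–388.

```bash
python3 -c "
from h import *; import pickle
o=pickle.load(open('o7.pkl','rb'));X=np.array([.9923,.1236]);Y=np.array([-.1236,.9923])
f=lambda uv,z:[((q[:2]-np.array([.658,-.203]))@X*1000,(q[:2]-np.array([.658,-.203]))@Y*1000) for q in cast('wrist',o,uv,z)]
print('brass',f([[255,283]],.027),'blank',f([[275,250],[364,250]],.02),'jaw',f([[391,243]],.024))
plan(.479,-.180,.13,97.1,5,0.)"
```

```text
brass [(np.float64(-121.08687425983383), np.float64(92.54058967276978))] blank [(np.float64(-103.40458405605618), np.float64(120.30200021983575)), (np.float64(-26.849277321207985), np.float64(120.03972898055316))] jaw [(np.float64(-4.572958553022743), np.float64(127.56605116905662))]
w [-0.001 -0.    -0.003] D [-0.0938 -0.126  -0.086 ]
[-0.0, -0.0, -0.001, -0.0228, -0.0216, 0.0172, 0.0, -0.0, -0.0, -0.001, -0.0228, -0.0217, 0.0172, 0.0, -0.0, -0.0, -0.001, -0.0227, -0.0217, 0.0172, 0.0, -0.0, -0.0, -0.001, -0.0227, -0.0217, 0.0172, 0.0, -0.0, -0.0, -0.001, -0.0227, -0.0217, 0.0172, 0.0]
```

Emit:
{"fn": "step_arm", "kwargs": {
  "moves": [0,0,0,-0.023,-0.022,0.017,0,0,0,0,-0.023,-0.022,0.017,0,0,0,0,-0.023,-0.022,0.017,0,0,0,0,-0.023,-0.022,0.017,0,0,0,0,-0.022,-0.021,0.017,0]
}}

```text
time_s: 19.92
tcp_pos: [0.4779, -0.1809, 0.1311]
tcp_rot: [0.0, 0.663, 0.748, -0.0]
contact_force: [0.3, -0.2, -0.0]
gripper_width: 0.0002
grasp_force: 0.0
```

Emit:
{"fn": "step_arm", "kwargs": {
  "moves": [0,0,0,0,0,0,0,0,0,0,0,0,0.03,0,0,0,0,0,0,0.03,0,0,0,0,0,0,0.02,0,0,0,0,0,0,0.012,0]
}}

```text
time_s: 20.55
tcp_pos: [0.479, -0.1794, 0.0392]
tcp_rot: [-0.0, 0.663, 0.749, 0.0]
contact_force: [0.2, 0.3, -0.0]
gripper_width: 0.0004
grasp_force: 0.0
```

```bash
python3 -c "
from h import *
o,p,d=snap('scene'); print(o['tcp_pos'],o['contact_force'],o['gripper_width']); cv2.imwrite('pics/c8.png',cv2.resize(p[160:280,220:400,::-1],None,fx=4.4,fy=4.4,interpolation=cv2.INTER_CUBIC))
q=np.array(o['tcp_pos'])[:2]-[.658,-.203];print(q@[.9923,.1236],q@[-.1236,.9923])"
```

```text
[ 0.47902619 -0.17938883  0.03917456] [ 0.22890688  0.30083811 -0.01639655] 0.00044689644051981443
-0.17467737006536044 0.04555052822298244
```

View pics/c8.png

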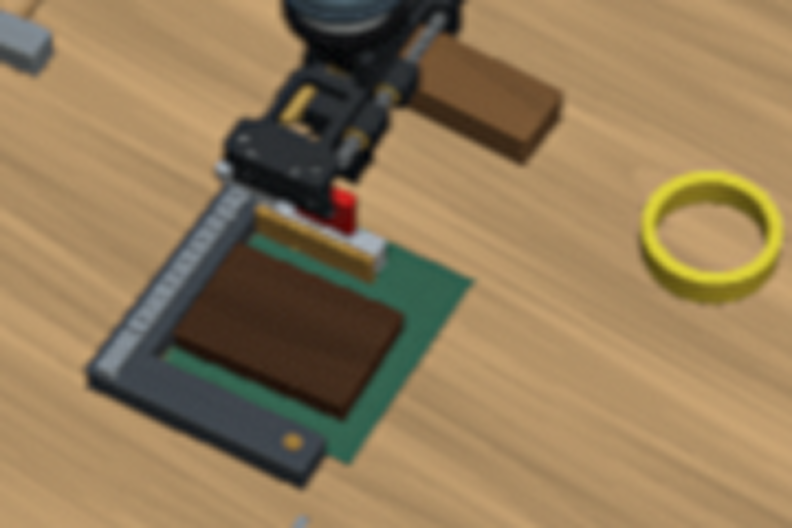

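The crop shows the fingers behind the red tab (340,205), with the blank home against the end stop and the jaw still open.

Emit:
{"fn": "step_arm", "kwargs": {
  "moves": [0,0,0,0,0.005,0,0,0,0,0,0,0.005,0,0,0,0,0,0,0.005,0,0,0,0,0,0,0.005,0,0,0,0,0,0,0.005,0,0]
}}

```text
time_s: 21.22
tcp_pos: [0.5037, -0.1772, 0.04]
tcp_rot: [0.0, 0.663, 0.749, -0.0]
contact_force: [-2.4, -1.1, 2.3]
gripper_width: 0.0009
grasp_force: 1.5
```

Emit:
{"fn": "step_arm", "kwargs": {
  "moves": [0,0,0,0,0.003,0,0,0,0,0,0,0.003,0,0,0,0,0,0,0.003,0,0,0,0,0,0,0.003,0,0,0,0,0,0,0.003,0,0]
}}

```text
time_s: 21.85
tcp_pos: [0.5184, -0.1754, 0.0397]
tcp_rot: [0.0, 0.663, 0.749, -0.0]
contact_force: [-2.5, -3.6, 1.8]
gripper_width: 0.0005
grasp_force: 2.0
```

Emit:
{"fn": "step_arm", "kwargs": {
  "moves": [0,0,0,0,0.003,0,0,0,0,0,0,0.003,0,0,0,0,0,0,0.003,0,0,0,0,0,0,0.002,0,0,0,0,0,0,0.002,0,0]
}}

```text
time_s: 22.48
tcp_pos: [0.5312, -0.1736, 0.0396]
tcp_rot: [-0.0, 0.663, 0.749, -0.0]
contact_force: [-2.7, -2.9, 0.3]
gripper_width: 0.0003
grasp_force: 1.8
```

```bash
python3 -c "
from h import *
o=manip.get_obs(); print(o['contact_force'])
q=np.array(o['tcp_pos'])[:2]-[.658,-.203];print(q@[.9923,.1236],q@[-.1236,.9923])"
```

```text
[-2.66675156 -2.92355582  0.32174934]
-0.12216040616284109 0.044886487699664794
```

Emit:
{"fn": "step_arm", "kwargs": {
  "moves": [0,0,0,0,0.001,0,0,0,0,0,0,0.001,0,0,0,0,0,0,0.001,0,0,0,0,0,0,0.001,0,0,0,0,0,0,0.0,0,0]
}}

```text
time_s: 23.1
tcp_pos: [0.5353, -0.173, 0.0397]
tcp_rot: [-0.0, 0.663, 0.749, 0.0]
contact_force: [-2.2, -1.7, 0.6]
gripper_width: 0.0005
grasp_force: 1.3
```

Emit:
{"fn": "step_arm", "kwargs": {
  "moves": [0,0,0,0,0.001,0,0,0,0,0,0,0.001,0,0,0,0,0,0,0.001,0,0,0,0,0,0,0,0,0,0,0,0,0,0,0,0]
}}

```text
time_s: 23.72
tcp_pos: [0.5362, -0.1729, 0.0396]
tcp_rot: [-0.002, 0.663, 0.749, -0.001]
contact_force: [-12.1, -3.5, 7.2]
gripper_width: 0.0005
grasp_force: 6.4
```

Emit:
{"fn": "step_arm", "kwargs": {
  "moves": [0,0,0,0,0,0,0,0,0,0,0,-0.01,0,0,0,0,0,0,-0.02,0,0,0,0,0,0,-0.01,-0.02,0,0,0,0,0,0,-0.06,0]
}}

```text
time_s: 24.35
tcp_pos: [0.4957, -0.1757, 0.1175]
tcp_rot: [-0.004, 0.663, 0.748, -0.0]
contact_force: [1.8, -0.2, 0.5]
gripper_width: 0.0004
grasp_force: 0.0
```

Emit:
{"fn": "step_arm", "kwargs": {
  "moves": [0,0,0,0.03,0.02,-0.05,0,0,0,0,0.05,0.02,-0.05,0,0,0,0,0.05,0.02,0,0,0,0,0,0,0,0,0,0,0,0,0,0,0,0]
}}

```text
time_s: 24.98
tcp_pos: [0.54, -0.0489, 0.2119]
tcp_rot: [-0.0, 0.663, 0.749, 0.0]
contact_force: [0.3, -0.9, -0.4]
gripper_width: 0.0006
grasp_force: 0.0
```

```bash
python3 -c "
from h import *
o,p,d=snap('wrist','w9.png'); print(o['tcp_pos'],o['contact_force'],o['time_s'])"
```

```text
[ 0.54001552 -0.04886031  0.21187905] [ 0.34240191 -0.87033022 -0.43345302] 24.975
```

View pics/w9.png

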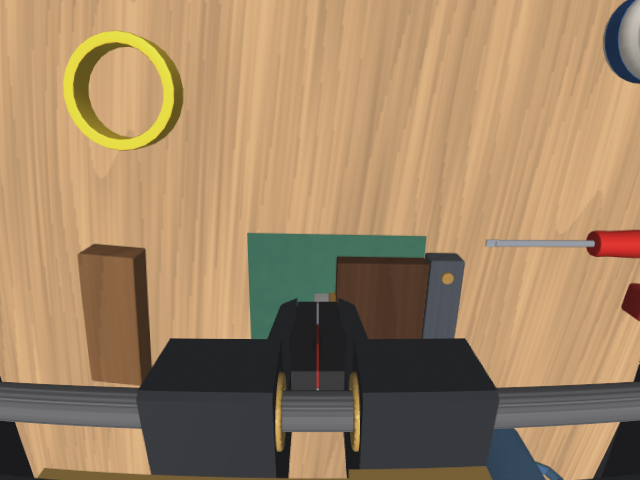

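The blank lies flush against the fixed jaw (column 427), the brass face bears on it (column 335), and its rear edge is just inside the fixed jaw's end. The tool is clear.

```bash
python3 -c "
from cell import manip
print(manip.finish_job())"
```

```text
the job is handed in; nothing more can be done
None
```

I handed the job in at about 25 s: the brush lies flat in the wide compartment, the walnut blank is home against the end stop, and the jaw is closed on it (about 12 N push); the judge's verdict was not returned.

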